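# Find the tin with the brass seal by its weight

### The job

One of the three identical closed tins on the tray holds the brass seal and is clearly heavier than the others: working from left to right as the robot sees them, lift each tin in turn clear of the tray for a moment to feel its weight, and put it gently back, standing in the tray, before taking the next. Then hold the heaviest tin up, upright and still, at least 15 cm above the table and touching nothing but the fingers, with the other two tins standing in the tray; the program finishes while holding it. Do not tip a tin over, and leave everything else on the table where it is.

Things in the scene. Friction and masses are not known exactly. Their poses are not given: they have to be found in the camera images.
- tray: Shallow wooden tray fixed to the table, 120 mm (its x) by 360 mm (its y), floor 8 mm thick, rim 14 mm high and 8 mm wide. The three tins stand on its floor in a row along its y. Origin: centre of its underside, on the table; x across the tray, away from the robot at zero yaw; y along the tray, to the robot's left; z up.
- tin_left_center (a point): The leftmost tin as the robot sees the row (largest y along the tray): closed round dark green tin with a brass band and a brass dot on the lid (lid does not come off), 53 mm diameter, 62 mm high, stands upright. All three look the same; what is sealed inside is not seen: the heaviest weighs about 0.5 to 0.65 kg, the other two about 0.2 kg each. The content has 2 to 4 mm of play. Point: the centre of the tin, half-way up (31 mm above its underside), z up.
- tin_middle_center (a point): The middle tin of the row: closed round dark green tin with a brass band and a brass dot on the lid (lid does not come off), 53 mm diameter, 62 mm high, stands upright. All three look the same; what is sealed inside is not seen: the heaviest weighs about 0.5 to 0.65 kg, the other two about 0.2 kg each. The content has 2 to 4 mm of play. Point: the centre of the tin, half-way up (31 mm above its underside), z up.
- tin_right_center (a point): The rightmost tin as the robot sees the row (smallest y along the tray): closed round dark green tin with a brass band and a brass dot on the lid (lid does not come off), 53 mm diameter, 62 mm high, stands upright. All three look the same; what is sealed inside is not seen: the heaviest weighs about 0.5 to 0.65 kg, the other two about 0.2 kg each. The content has 2 to 4 mm of play. Point: the centre of the tin, half-way up (31 mm above its underside), z up.
- washer: White and blue porcelain brush-washing bowl, 104 mm wide, 45 mm high. Leave alone. Origin: centre of its underside.
- inkstone: Round black inkstone, 100 mm across, 34 mm high. Leave alone. Origin: centre of its underside.
- brush_rest: White porcelain brush rest with five humps, 22 x 85 x 25 mm, beyond the tray (far side from the robot). Leave alone. Origin: centre of its underside; long axis y.
- stone: Greenish square seal stone standing on end, 24 x 24 x 50 mm, on the robot side of the tray. Leave alone. Origin: centre of its underside.
- weight_a: Dark red wood paperweight bar, 30 x 220 x 16 mm, on the practice sheet, nearer one. Leave alone. Origin: centre of its underside; long axis y.
- weight_b: Dark red wood paperweight bar like the other, the farther one on the sheet. Leave alone.
- ink_bottle: Black ink jar, 48 mm across, 85 mm high. Leave alone. Origin: centre of its underside.
Not all that is in view belongs to the job. What is shaped like the part that bears tin_middle_center but pink is not meant. What is shaped like the part that bears tin_left_center but pink is not meant.

How it is judged (in metres and radians):
On the way, in this order (a step that is already met when the one before it is completed fails the run):
1. the left tin is lifted clear of the tray (15 mm or more) in the fingers while the other two stand in the tray (z of tin_left_center in the frame of tray above 0.054 m and contact force between tin_left and the fingers above 1 N and contact force between tin_left and tray below 0.05 N and contact force between each of tin_middle, tin_right and tray above 0.5 N and angle between each of tin_middle_center, tin_right_center's own z axis and vertical below 0.1 rad and contact force between each of tin_middle, tin_right and the fingers below 0.2 N), for 0.2 s.
2. the middle tin is lifted clear of the tray (15 mm or more) in the fingers while the other two stand in the tray (z of tin_middle_center in the frame of tray above 0.054 m and contact force between tin_middle and the fingers above 1 N and contact force between tin_middle and tray below 0.05 N and contact force between each of tin_left, tin_right and tray above 0.5 N and angle between each of tin_left_center, tin_right_center's own z axis and vertical below 0.1 rad and contact force between each of tin_left, tin_right and the fingers below 0.2 N), for 0.2 s.
3. the right tin is lifted clear of the tray (15 mm or more) in the fingers while the other two stand in the tray (z of tin_right_center in the frame of tray above 0.054 m and contact force between tin_right and the fingers above 1 N and contact force between tin_right and tray below 0.05 N and contact force between each of tin_left, tin_middle and tray above 0.5 N and angle between each of tin_left_center, tin_middle_center's own z axis and vertical below 0.1 rad and contact force between each of tin_left, tin_middle and the fingers below 0.2 N), for 0.2 s.
At the end, for the whole second after the job is handed in: The heaviest tin is gripped upright (14 degrees) and still, its centre over 140 mm above the table, touching nothing but the fingers; the other two (each pressing the tray with under 3.2 N, so not the heavy one) stand in the tray, upright within 6 degrees, at rest and released (((z of tin_left_center in the frame of tray above 0.054 m and contact force between tin_left and the fingers above 1 N and contact force between tin_left and tray below 0.05 N and height (world z) of tin_left_center above 0.14 m and angle between tin_left_center's own z axis and vertical below 0.25 rad and linear speed of tin_left below 0.03 m/s and contact force between tin_middle and tray between 0.5 and 3.2 N and angle between each of tin_middle_center, tin_right_center's own z axis and vertical below 0.1 rad and contact force between each of tin_middle, tin_right and the fingers below 0.2 N and linear speed of each of tin_middle, tin_right below 0.02 m/s and contact force between tin_left and tin_middle below 0.05 N and contact force between tin_right and tray between 0.5 and 3.2 N and contact force between tin_left and tin_right below 0.05 N) or (z of tin_middle_center in the frame of tray above 0.054 m and contact force between tin_middle and the fingers above 1 N and contact force between tin_middle and tray below 0.05 N and height (world z) of tin_middle_center above 0.14 m and angle between tin_middle_center's own z axis and vertical below 0.25 rad and linear speed of tin_middle below 0.03 m/s and contact force between tin_left and tray between 0.5 and 3.2 N and angle between each of tin_left_center, tin_right_center's own z axis and vertical below 0.1 rad and contact force between each of tin_left, tin_right and the fingers below 0.2 N and linear speed of each of tin_left, tin_right below 0.02 m/s and contact force between tin_middle and tin_left below 0.05 N and contact force between tin_right and tray between 0.5 and 3.2 N and contact force between tin_middle and tin_right below 0.05 N) or (z of tin_right_center in the frame of tray above 0.054 m and contact force between tin_right and the fingers above 1 N and contact force between tin_right and tray below 0.05 N and height (world z) of tin_right_center above 0.14 m and angle between tin_right_center's own z axis and vertical below 0.25 rad and linear speed of tin_right below 0.03 m/s and contact force between tin_left and tray between 0.5 and 3.2 N and angle between each of tin_left_center, tin_middle_center's own z axis and vertical below 0.1 rad and contact force between each of tin_left, tin_middle and the fingers below 0.2 N and linear speed of each of tin_left, tin_middle below 0.02 m/s and contact force between tin_right and tin_left below 0.05 N and contact force between tin_middle and tray between 0.5 and 3.2 N and contact force between tin_right and tin_middle below 0.05 N))); the arm keeps its last pose, push and grip.
It fails at once if a bystander is pushed more than 25 mm (distance of any of washer, inkstone, brush_rest, stone, weight_a, weight_b, ink_bottle from where it was at the start of the episode above 0.025 m).
It fails at once if a bystander is knocked over (angle between any of washer, inkstone, brush_rest, stone, weight_a, weight_b, ink_bottle's own z axis and vertical above 0.5 rad).
It fails at once if a tin is tipped over (more than 40 degrees) (angle between any of tin_left_center, tin_middle_center, tin_right_center's own z axis and vertical above 0.7 rad).
It fails at once if a tin is dropped (falls free of the fingers, faster than 0.4 m/s) ((linear speed of tin_left above 0.4 m/s and contact force between tin_left and the fingers below 0.5 N) or (linear speed of tin_middle above 0.4 m/s and contact force between tin_middle and the fingers below 0.5 N) or (linear speed of tin_right above 0.4 m/s and contact force between tin_right and the fingers below 0.5 N)).
It fails at once if a tin is slammed or pressed hard into the tray (over 90 N) (contact force between any of tin_left, tin_middle, tin_right and tray above 90 N).
It also fails if it takes over 72 s, if anything falls off the work surface, if the arm or the gripper's body presses on something with over 40 N, if the wrist force passes 120 N, or if a joint passes its speed limit or range.

### The arm

A 6-joint arm with a two-finger parallel gripper is mounted at the origin on the work surface. World frame = base frame: x ahead of the robot, y to its left, z up, the work surface at z = 0. Lengths are in mm, angles in rad, forces in N, time in s.
With the tool pointing down it reaches from about 325 to 750 mm from the base axis. Payload 7.6 kg.
Tool frame: the origin (TCP) lies midway between the tips of the shut fingers; the grasp point (between the pads) lies 19 mm behind it; z points along the fingers, x is the direction in which the jaws open and shut, and the axes are right-handed (so a half turn about z gives the same grasp; the last joint's range is limited). The gripper opens to 85 mm and grips with 20 to 120 N. Pads are 22 mm wide; open, the fingers measure 114 mm over their backs; the gripper's body (76 mm by 85 mm) begins 54 mm behind the grasp point. The pads swing forward as they close: fully open they stand 13 mm farther back than shut.
Start: joints at [1.179, 0.052, 1.401, -0, 1.689, -0.07], TCP at [166.028, 498.077, 231.323] pointing down, gripper open.
Joint ranges: [-2.9, 2.9], [-0.91, 2.17], [0.12, 2.37], [-1.06, 4.2], [0.26, 2.73], [-2.93, 2.93]. Speed limits (rad/s): [2.57, 2.57, 3.01, 3.14, 3.14, 3.14].

### API

Orientations are given as a unit quaternion [x, y, z, w].
In Python, from cell import bot, read_camera, ticket, recognise gives the robot as it stands.
- The arm moves only by the shell command python3 -m creep 'ROWS' [FORCE]. ROWS is JSON, a list of rows, each a list of 7 numbers: the shift along the tool's x, y, z in mm, then the turn, a rotation vector about the tool's x, y, z in rad, then the finger opening in mm, from 0 to 85.4. A call has 1 to 12 rows; each row is the pose to reach, as a shift and turn from the pose commanded when the call began, along the tool's axes at that moment; what a row does not reach only later rows make up. A row lasts 1/10 s, in which the tool goes at most 50 mm and 8.59 degrees, less where a joint would pass 70% of its speed; a pose out of reach is approached as far as the arm can. A call with a gripper value outside its range is refused whole. The fingers move at their own pace and stop on an object; FORCE is the grip in N (left out, the last holds). Time passes only in rows, so rows that repeat a pose let the fingers close. It gives the time, the measured TCP pose, the force and the opening at its end, in the units of the state.
- bot.read_state(): the state, without advancing time (a new reading comes with each control period).
- read_camera(name): name is "scene" or "top" or "wrist"; returns a dict with "pixels" (420x560x3 uint8, blue, green, red), "camera_matrix" (3x3 intrinsics, pixels), "R" (3x3) and "t" (3): a world point X has camera coordinates R X + t. Camera axes: x right, y down, z forward; pixel columns grow to the right and rows downward; lengths in mm; the calibration is good to about 2 mm. A picture is of the moment at which its call begins. There is no depth.
- ticket.sign_off(): hands the job in, once; it reports no verdict.
Trained networks look in a picture, given as the dict that the camera call returned (one of the last four; its "shot" number tells which), for a name from the list of things; names that differ only in an ending like _2 or _b are one class to them, and where a whole thing is asked for, a point or a joint stands for the part that bears it (a point fixed in the world has none). Each returns a list of dicts, best first, with "conf" (0 to 1); they miss things now and then, are a little off and sometimes report something else, mostly with a low value. They report only what shows in the picture. A call takes as long as a camera call. They do not tell look-alikes from the thing itself.
- recognise(picture, name): "at" ([column, row] in pixels, amid what is visible of it).
The state is a dict: "time_s": time; "q": joint angles; "joint_velocities": joint speeds; "joint_torque": joint torques, N m; "tool_pos": TCP position; "ee_rot": TCP orientation; "wrist_force": force on the tool from outside, world axes, zero at the start; "torque": the same for the moment, N m; "width": finger opening in mm.
Only numpy, scipy, OpenCV 4.12 (cv2) and the standard library are available. Lean on these libraries where they do the work, as an engineer would, in place of code of your own. Each camera call takes 0.05 s, during which the arm holds its last target.

## Working session

There is one attempt and no reset: what is moved stays moved. The work goes in short steps, Python scripts to look and compute and a shell command to move; the robot and the scene stay as the last step left them, time stands still between calls to the robot, and variables do not carry over. Pictures are saved under pics/ and viewed, and the job is handed in when it is done.

```bash
mkdir -p pics; ls; python3 - <<'E'
from cell import bot, read_camera, ticket, recognise
import cv2
s=bot.read_state(); print(s)
for n in ["scene","top"]:
    p=read_camera(n); cv2.imwrite(f"pics/{n}0.png",p["pixels"])
    print(n,p["camera_matrix"],p["R"],p["t"])
    for k in ["tin_left_center","tray","stone","brush_rest"]:
        print(k,[(d["at"],round(d["conf"],2)) for d in recognise(p,k)])
E
```

```text
pics
{'time_s': 0.0, 'q': array([ 1.17865305e+00,  5.28783479e-02,  1.40175259e+00, -5.31501803e-06,
        1.68856483e+00, -7.02717047e-02]), 'joint_velocities': array([ 0.00039535, -0.00012811, -0.00067885, -0.00133991,  0.00028144,
       -0.00119099]), 'joint_torque': array([-6.88143718e-04, -3.81693542e+01, -3.60169673e+01, -1.52074040e-04,
        6.56878838e-03, -2.51750765e-05]), 'tool_pos': array([165.93097601, 497.77345604, 230.43658255]), 'ee_rot': array([ 8.11277486e-01,  5.84660755e-01, -6.80196355e-04,  4.24067951e-04]), 'wrist_force': array([0.67320093, 0.05046864, 0.21795427]), 'torque': array([-0.00728581, -0.03281595,  0.00263577]), 'width': 85.29569845579394}
scene [[449.10509328   0.         285.41987932]
 [  0.         449.10509328 212.56569644]
 [  0.           0.           1.        ]] [[ 0.23847629  0.9711459  -0.00216576]
 [ 0.7706525  -0.19059887 -0.60808452]
 [-0.59095158  0.1433447  -0.79386934]] [-136.92478134 -380.93895855 1476.43528608]
tin_left_center [([295.2, 222.2], 0.79), ([348.9, 199.0], 0.63)]
tray []
stone [([214.0, 221.6], 0.78), ([104.3, 221.4], 0.3), ([109.7, 286.4], 0.25)]
brush_rest [([303.7, 268.9], 0.65)]
top [[532.9875428    0.         284.9282244 ]
 [  0.         532.9875428  211.40189382]
 [  0.           0.           1.        ]] [[ 0.01223138 -0.99961372  0.02495609]
 [-0.98549675 -0.01627566 -0.16891198]
 [ 0.16925291 -0.02252812 -0.98531515]] [-9.17992603e-03  5.76115007e+02  1.40625578e+03]
tin_left_center [([217.9, 233.0], 0.78)]
tray [([305.7, 215.3], 0.84)]
stone []
brush_rest [([282.7, 182.2], 0.47)]
```

View pics/scene0.png

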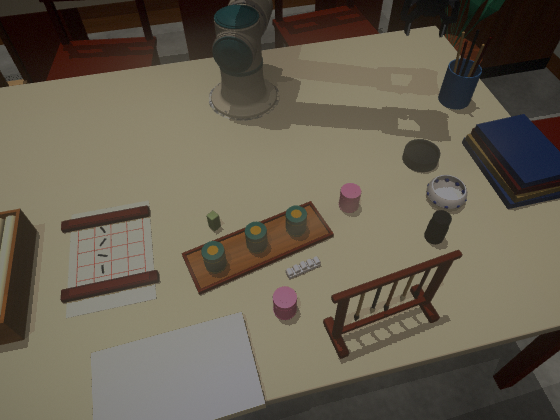

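View pics/top0.png

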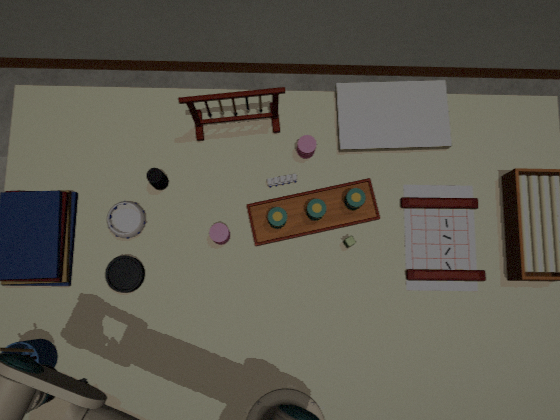

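The tray holds three green tins, in top view at (277,217) left, (316,209) middle and (356,198) right. The pink look-alikes at (219,233) and (306,146) are not meant. I'll measure the brass dots in both views and make an enlarged crop.

```bash
cat > h.py <<'E'
from cell import bot, read_camera, ticket, recognise
import cv2, numpy as np
def ray(p,uv,z):
    R=np.array(p["R"]);t=np.array(p["t"]);K=np.array(p["camera_matrix"])
    d=R.T@np.linalg.inv(K)@np.array([uv[0],uv[1],1.]);c=-R.T@t
    return c+d*(z-c[2])/d[2]
def proj(p,X):
    x=np.array(p["camera_matrix"])@(np.array(p["R"])@np.array(X,float)+np.array(p["t"]));return x[:2]/x[2]
def dots(p):
    hsv=cv2.cvtColor(p["pixels"],cv2.COLOR_BGR2HSV)
    m=cv2.inRange(hsv,(10,140,110),(32,255,255))
    n,l,s,c=cv2.connectedComponentsWithStats(m)
    return [(c[i].round(1).tolist(),int(s[i,4])) for i in range(1,n) if s[i,4]>15]
E
python3 - <<'E'
from h import *
for n in ["scene","top"]:
    p=read_camera(n)
    for c,a in dots(p): print(n,c,a,ray(p,c,70).round(1))
    for nm,z in [("stone",25),("brush_rest",12)]:
        for d in recognise(p,nm)[:1]: print(n,nm,d["at"],ray(p,d["at"],z).round(1))
    if n=="top": cv2.imwrite("pics/crop0.png",cv2.resize(p["pixels"][165:265,200:400],None,fx=4,fy=4,interpolation=2))
E
```

```text
scene [308.8, 210.6] 51 [558.8  62.9  70. ]
scene [295.6, 213.3] 64 [559.1  29.4  70. ]
scene [278.6, 227.4] 85 [590.3 -20.5  70. ]
scene [255.2, 229.8] 72 [583.8 -76.   70. ]
scene [314.2, 232.1] 38 [623.7  58.   70. ]
scene [232.9, 238.0] 89 [ 594.3 -131.3   70. ]
scene [281.1, 243.2] 174 [635.5 -25.2  70. ]
scene [235.3, 248.5] 49 [ 624.4 -130.9   70. ]
scene [212.1, 249.8] 77 [ 615.1 -183.2   70. ]
scene [195.4, 258.3] 148 [ 628.8 -223.2   70. ]
scene [240.2, 256.3] 116 [ 647.9 -123.7   70. ]
scene [244.0, 262.4] 54 [ 665.8 -118.3   70. ]
scene [200.8, 272.9] 49 [ 669.4 -216.1   70. ]
scene stone [214.8, 218.5] [ 492.8 -164.8   25. ]
scene brush_rest [302.5, 269.1] [681.7  15.4  12. ]
top [355.6, 197.0] 55 [ 615.2 -182.5   70. ]
top [316.5, 207.5] 52 [584.5 -76.3  70. ]
top [277.1, 215.8] 53 [560.1  29.6  70. ]
top stone [348.7, 241.8] [ 498.  -169.2   25. ]
top brush_rest [281.1, 180.7] [670.3  19.3  12. ]
```

View pics/crop0.png

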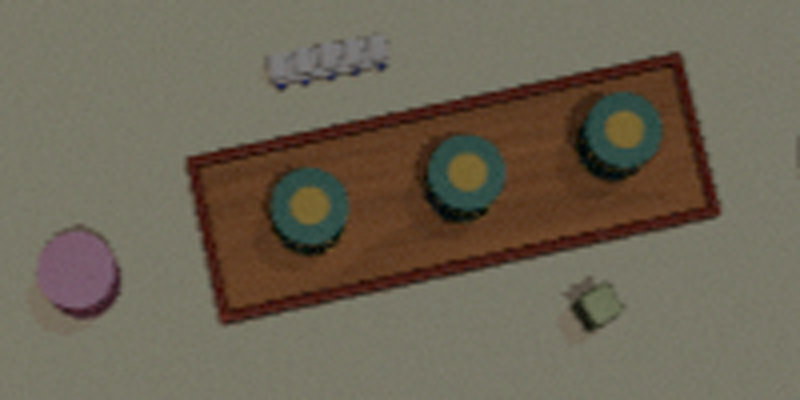

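Pixel check: both views agree within 2 mm (left about (559.5,29.5), middle (584,-76), right (615,-183)), and the spacing of about 109 mm fits the tray. Next I'll compute the shift to above the left tin, with the jaws along the row. That keeps the fingers clear of the rim.

```bash
cat >> h.py <<'E'
from scipy.spatial.transform import Rotation as Ro
def plan(x,y,z,yaw_deg=None):
    s=bot.read_state();R=Ro.from_quat(s["ee_rot"]);M=R.as_matrix()
    d=M.T@(np.array([x,y,z])-s["tool_pos"])
    yaw=np.degrees(np.arctan2(M[1,0],M[0,0]))
    out=[d.round(1).tolist(),"yaw",round(yaw,1),"t",round(s["time_s"],2),"w",round(s["width"],1),"F",s["wrist_force"].round(2).tolist(),"pos",s["tool_pos"].round(1).tolist()]
    if yaw_deg is not None:
        T=Ro.from_euler('z',yaw_deg,degrees=True)*Ro.from_quat([1,0,0,0])
        out+=["rot",(R.inv()*T).as_rotvec().round(3).tolist()]
    print(*out)
E
python3 - <<'E'
from h import *
p=read_camera("top")
m=[ray(p,(200+u/4,165+v/4),22) for u,v in [(188,160),(680,56),(718,214),(222,322)]]
print(np.round(m,1)); d=m[0]-m[1]; print(np.degrees(np.arctan2(d[1],d[0]))); d=m[3]-m[2]; print(np.degrees(np.arctan2(d[1],d[0])))
plan(559.5,29.5,130,103)
E
```

```text
[[ 597.   113.4   22. ]
 [ 677.5 -231.4   22. ]
 [ 565.  -256.3   22. ]
 [ 484.3   87.4   22. ]]
103.1289144117467
103.20981048058414
[-320.1, 521.5, 101.3] yaw 71.6 t 0.85 w 85.3 F [0.77, 1.0, -0.53] pos [166.0, 498.1, 231.3] rot [0.0, -0.0, -0.549]
```

```bash
python3 -m creep '[[-25,40,0,0,0,-0.05,85],[-50,81,0,0,0,-0.1,85],[-75,122,0,0,0,-0.15,85],[-101,165,0,0,0,-0.2,85],[-127,207,0,0,0,-0.25,85],[-153,249,0,0,0,-0.3,85],[-179,291,0,0,0,-0.35,85],[-205,334,0,0,0,-0.4,85],[-231,376,0,0,0,-0.45,85],[-257,418,0,0,0,-0.5,85],[-283,461,0,0,0,-0.549,85],[-305,497,30,0,0,-0.549,85]]' 60; python3 -c "
from h import *
plan(559.5,29.5,130,103)"
```

```text
time_s: 2.05
tool_pos: [543.2, 50.5, 206.3]
ee_rot: [0.622, 0.783, 0.003, 0.003]
wrist_force: [0.9, 0.8, 0.9]
width: 85.3
[-24.0, 10.5, 76.4] yaw 103.0 t 2.05 w 85.3 F [0.85, 0.78, 0.92] pos [543.2, 50.5, 206.3] rot [0.009, 0.002, 0.0]
```

```bash
python3 -m creep '[[-10,5,30,0,0,0,85],[-20,9,60,0,0,0,85],[-20,9,70,0,0,0,85],[-20,9,70,0,0,0,85],[-20,9,70,0,0,0,85]]'; python3 - <<'E'
from h import *
p=read_camera("wrist"); cv2.imwrite("pics/w1.png",p["pixels"])
for c,a in dots(p): print(c,a,ray(p,c,70).round(1))
print(proj(p,[559.5,29.5,70]))
plan(559.5,29.5,30,103)
E
```

```text
time_s: 2.55
tool_pos: [553.8, 36.0, 134.2]
ee_rot: [0.622, 0.783, 0.001, 0.001]
wrist_force: [0.8, 0.4, -0.0]
width: 85.0
[30.5, 139.0] 42 [ 536.7 -113.9   70. ]
[227.1, 151.7] 586 [518.3  -1.8  70. ]
[285.2, 142.8] 28 [505.7  30.1  70. ]
[341.3, 144.9] 63 [499.5  62.1  70. ]
[143.2, 166.5] 60 [538.1 -48.4  70. ]
[127.3, 167.8] 35 [541.  -57.5  70. ]
[8.9, 172.0] 71 [ 559.3 -125.7   70. ]
[160.3, 175.4] 148 [541.1 -37.9  70. ]
[329.0, 194.4] 429 [529.7  63.1  70. ]
[21.6, 198.4] 62 [ 574.2 -117.9   70. ]
[36.8, 198.4] 52 [ 572.1 -108.9   70. ]
[154.8, 233.4] 512 [578.5 -36.2  70. ]
[174.5, 207.7] 35 [559.1 -26.7  70. ]
[16.9, 242.7] 585 [ 604.3 -120.    70. ]
[259.9, 232.0] 623 [562.8  27.5  70. ]
[325.5, 245.7] 1487 [562.5  69.8  70. ]
[212.1, 249.7] 980 [581.3   0.6  70. ]
[37.8, 263.7] 95 [ 616.1 -106.6   70. ]
[132.7, 263.8] 38 [602.4 -47.3  70. ]
[264.1629369  227.78958834]
[-7.5, 3.5, 104.7] yaw 103.1 t 2.6 w 84.9 F [0.73, 0.36, -0.06] pos [554.0, 36.0, 134.7] rot [0.003, 0.001, 0.001]
```

View pics/w1.png

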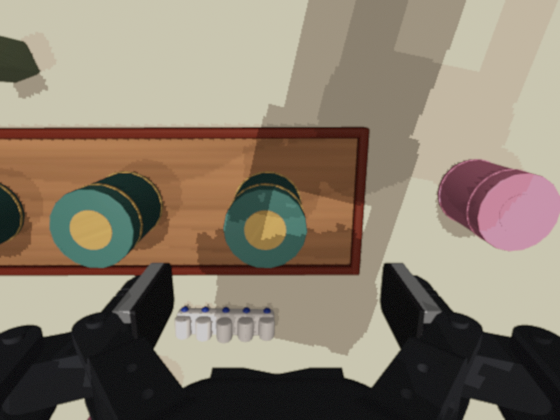

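The dot at (265,229) matches its projection (264,228) to about 1 px. I'll correct by −7.5/+3.5 and descend.

```bash
python3 -m creep '[[-6,3,10,0,0,0,85],[-7,3.5,30,0,0,0,85],[-7,3.5,48,0,0,0,85],[-7,3.5,48,0,0,0,85],[-7,3.5,48,0,0,0,85]]'; python3 -c "
from h import *
plan(559.5,29.5,22,103)"
```

```text
time_s: 3.1
tool_pos: [558.6, 29.3, 85.0]
ee_rot: [0.622, 0.783, 0.0, 0.0]
wrist_force: [-0.7, -0.2, 0.7]
width: 85.3
[-0.0, 0.9, 63.0] yaw 103.0 t 3.1 w 85.3 F [-0.68, -0.23, 0.69] pos [558.6, 29.3, 85.0] rot [0.001, 0.0, 0.0]
```

```bash
python3 -m creep '[[0,1,20,0,0,0,85],[0,1,40,0,0,0,85],[0,1,55,0,0,0,85],[0,1,61,0,0,0,85],[0,1,61,0,0,0,70],[0,1,61,0,0,0,50],[0,1,61,0,0,0,40],[0,1,61,0,0,0,40],[0,1,61,0,0,0,40],[0,1,61,0,0,0,40]]' 50; python3 -c "
from h import *
plan(559.5,29.5,22,103)"
```

```text
time_s: 4.1
tool_pos: [560.2, 29.7, 25.0]
ee_rot: [0.622, 0.783, 0.001, 0.001]
wrist_force: [-0.6, 0.4, 6.3]
width: 51.9
[0.0, -0.8, 3.0] yaw 103.0 t 4.1 w 51.9 F [-0.57, 0.4, 6.32] pos [560.2, 29.7, 25.0] rot [0.003, 0.0, 0.0]
```

```bash
python3 -m creep '[[0,0,-8,0,0,0,40],[0,0,-20,0,0,0,40],[0,0,-32,0,0,0,40],[0,0,-40,0,0,0,40],[0,0,-40,0,0,0,40],[0,0,-40,0,0,0,40],[0,0,-40,0,0,0,40],[0,0,-40,0,0,0,40],[0,0,-40,0,0,0,40],[0,0,-40,0,0,0,40],[0,0,-40,0,0,0,40]]'; python3 -c "
from h import *
plan(559.5,29.5,22,103)
f=[]
for i in range(3):
  p=read_camera('scene'); f.append(bot.read_state()['wrist_force'][2].round(2))
print(f); cv2.imwrite('pics/s1.png',cv2.resize(p['pixels'][180:300,170:370],None,fx=4,fy=4))"
```

```text
time_s: 5.2
tool_pos: [559.2, 29.5, 63.3]
ee_rot: [0.622, 0.783, -0.0, -0.0]
wrist_force: [0.3, -0.2, -5.1]
width: 51.5
[-0.1, 0.3, 41.3] yaw 103.0 t 5.2 w 51.5 F [0.35, -0.22, -5.15] pos [559.2, 29.5, 63.3] rot [-0.0, -0.0, 0.0]
[np.float64(-4.86), np.float64(-5.35), np.float64(-5.9)]
```

View pics/s1.png

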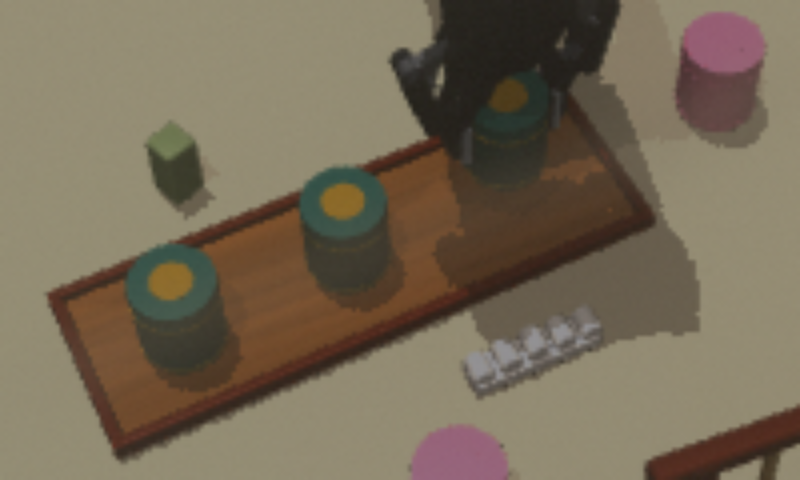

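Left tin is lifted clear of the tray and upright, at about 5.3 N (about 0.5 kg), so it is probably the heavy one. I'll put it back gently.

```bash
python3 -m creep '[[0,0,10,0,0,0,40],[0,0,20,0,0,0,40],[0,0,28,0,0,0,40],[0,0,33,0,0,0,40],[0,0,36,0,0,0,40],[0,0,38,0,0,0,40],[0,0,39,0,0,0,40],[0,0,39,0,0,0,40],[0,0,39,0,0,0,40]]'; python3 -c "
from h import *
plan(559.5,29.5,22,103)"
```

```text
time_s: 6.25
tool_pos: [559.6, 29.5, 25.1]
ee_rot: [0.622, 0.783, 0.0, 0.0]
wrist_force: [-1.7, 0.0, -0.3]
width: 51.6
[0.0, -0.1, 3.1] yaw 103.0 t 6.25 w 51.6 F [-1.66, 0.02, -0.32] pos [559.6, 29.5, 25.1] rot [0.001, 0.0, 0.0]
```

```bash
python3 -m creep '[[0,0,0,0,0,0,56],[0,0,0,0,0,0,62],[0,0,0,0,0,0,75],[0,0,0,0,0,0,85],[0,0,0,0,0,0,85],[0,0,-15,0,0,0,85],[0,0,-35,0,0,0,85],[0,0,-60,0,0,0,85],[0,0,-85,0,0,0,85],[0,0,-85,0,0,0,85],[0,0,-85,0,0,0,85]]'; python3 - <<'E'
from h import *
p=read_camera("top")
for c,a in dots(p): print(c,a,ray(p,c,70).round(1))
p=read_camera("wrist"); cv2.imwrite("pics/w2.png",p["pixels"])
for X in [[559.5,29.5,70],[584,-76,70],[615,-183,70]]: print(proj(p,X))
plan(584,-76,108,103)
E
```

```text
time_s: 7.35
tool_pos: [559.6, 29.5, 110.5]
ee_rot: [0.622, 0.783, 0.001, 0.001]
wrist_force: [0.2, -0.6, -0.6]
width: 85.2
[355.7, 196.8] 52 [ 615.8 -182.8   70. ]
[316.5, 207.5] 52 [584.5 -76.3  70. ]
[276.03493741 237.13591833]
[ 79.38063533 237.44022553]
[-119.16472455  247.83925861]
[-108.5, 0.9, 0.5] yaw 103.0 t 7.45 w 85.1 F [-0.05, -0.95, 0.21] pos [558.7, 29.5, 108.5] rot [-0.002, -0.0, 0.0]
```

View pics/w2.png

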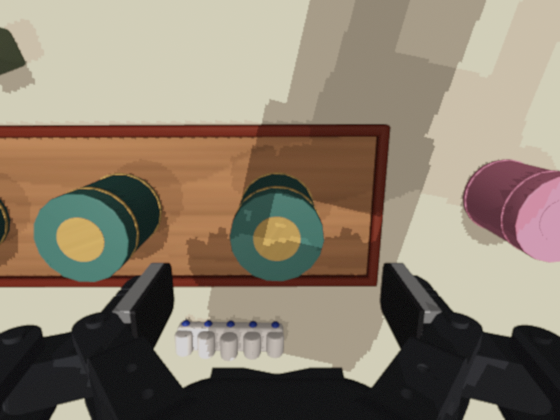

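Left tin stands where it was: dot (277,237), predicted (276,237). The middle tin's dot at (80,240) also fits. Moving to the middle.

```bash
python3 -m creep '[[-30,0,0,0,0,0,85],[-65,0.5,0,0,0,0,85],[-95,1,0,0,0,0,85],[-108.5,1,0,0,0,0,85],[-108.5,1,10,0,0,0,85],[-108.5,1,25,0,0,0,85],[-108.5,1,25,0,0,0,85],[-108.5,1,25,0,0,0,85]]'; python3 -c "
from h import *
plan(584.2,-76.1,22,103)"
```

```text
time_s: 8.25
tool_pos: [584.0, -74.7, 83.3]
ee_rot: [0.622, 0.783, -0.0, -0.001]
wrist_force: [0.2, -0.0, -0.2]
width: 85.1
[-1.5, 0.0, 61.3] yaw 103.1 t 8.25 w 85.1 F [0.16, -0.02, -0.24] pos [584.0, -74.7, 83.3] rot [-0.002, -0.001, 0.002]
```

```bash
python3 -m creep '[[-1,0,20,0,0,0,85],[-1,0,40,0,0,0,85],[-1,0,55,0,0,0,85],[-1,0,61,0,0,0,85],[-1,0,61,0,0,0,70],[-1,0,61,0,0,0,50],[-1,0,61,0,0,0,40],[-1,0,61,0,0,0,40],[-1,0,61,0,0,0,40],[-1,0,61,0,0,0,40]]' 50; python3 -c "
from h import *
plan(584.2,-76.1,22,103)"
```

```text
time_s: 9.25
tool_pos: [585.9, -77.1, 25.0]
ee_rot: [0.622, 0.783, 0.001, 0.001]
wrist_force: [-0.8, 0.4, 5.1]
width: 51.7
[1.3, -1.4, 3.0] yaw 103.0 t 9.25 w 51.7 F [-0.76, 0.42, 5.12] pos [585.9, -77.1, 25.0] rot [0.003, 0.001, 0.0]
```

```bash
python3 -m creep '[[0,0,-8,0,0,0,40],[0,0,-20,0,0,0,40],[0,0,-32,0,0,0,40],[0,0,-40,0,0,0,40],[0,0,-40,0,0,0,40],[0,0,-40,0,0,0,40],[0,0,-40,0,0,0,40],[0,0,-40,0,0,0,40],[0,0,-40,0,0,0,40],[0,0,-40,0,0,0,40],[0,0,-40,0,0,0,40]]'; python3 -c "
from h import *
plan(559.5,29.5,22,103)
f=[]
for i in range(3):
  p=read_camera('scene'); f.append(bot.read_state()['wrist_force'][2].round(2))
print(f); cv2.imwrite('pics/s2.png',cv2.resize(p['pixels'][180:300,170:370],None,fx=4,fy=4))"
```

```text
time_s: 10.35
tool_pos: [584.8, -76.9, 63.3]
ee_rot: [0.622, 0.783, -0.0, -0.0]
wrist_force: [-1.1, -0.1, -1.6]
width: 51.6
[109.4, -0.7, 41.3] yaw 103.0 t 10.35 w 51.6 F [-1.06, -0.1, -1.57] pos [584.8, -76.9, 63.3] rot [-0.0, -0.0, 0.0]
[np.float64(-1.88), np.float64(-2.23), np.float64(-2.29)]
```

View pics/s2.png

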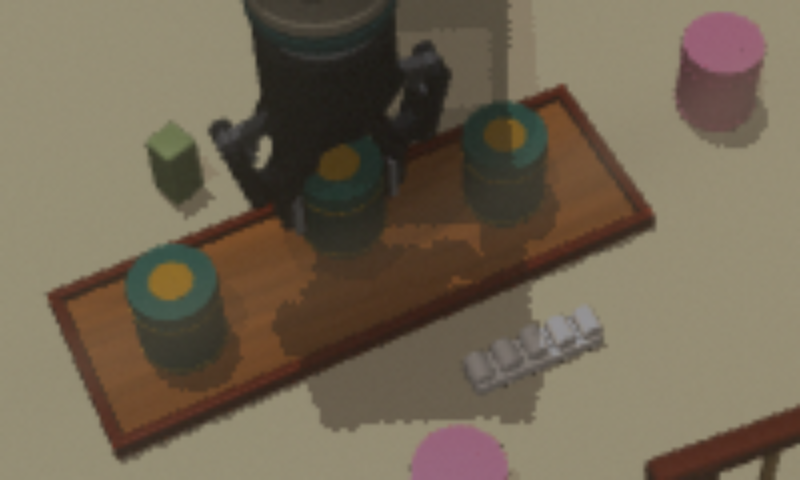

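Middle tin is lifted at about 2 N (0.2 kg), so it is light. The other two stand. Lowering it.

```bash
python3 -m creep '[[0,0,10,0,0,0,40],[0,0,20,0,0,0,40],[0,0,28,0,0,0,40],[0,0,33,0,0,0,40],[0,0,36,0,0,0,40],[0,0,38,0,0,0,40],[0,0,39,0,0,0,40],[0,0,39,0,0,0,40],[0,0,39,0,0,0,40]]'; python3 -c "
from h import *
plan(559.5,29.5,22,103)"
```

```text
time_s: 11.4
tool_pos: [585.2, -77.0, 25.0]
ee_rot: [0.622, 0.783, 0.0, 0.0]
wrist_force: [-1.8, 1.0, 1.9]
width: 52.1
[109.5, -1.0, 3.0] yaw 103.0 t 11.4 w 52.1 F [-1.81, 0.95, 1.9] pos [585.2, -77.0, 25.0] rot [0.001, 0.0, 0.0]
```

```bash
python3 -m creep '[[0,0,0,0,0,0,56],[0,0,0,0,0,0,62],[0,0,0,0,0,0,75],[0,0,0,0,0,0,85],[0,0,0,0,0,0,85],[0,0,-15,0,0,0,85],[0,0,-35,0,0,0,85],[0,0,-60,0,0,0,85],[0,0,-85,0,0,0,85],[0,0,-85,0,0,0,85],[0,0,-85,0,0,0,85]]'; python3 - <<'E'
from h import *
p=read_camera("top")
for c,a in dots(p): print(c,a,ray(p,c,70).round(1))
p=read_camera("wrist"); cv2.imwrite("pics/w3.png",p["pixels"])
for X in [[559.5,29.5,70],[584,-76,70],[615,-183,70]]: print(proj(p,X))
plan(615.3,-182.8,108,103)
E
```

```text
time_s: 12.5
tool_pos: [585.3, -77.0, 110.5]
ee_rot: [0.622, 0.783, 0.0, 0.001]
wrist_force: [-0.1, -0.3, -0.8]
width: 85.0
[475.05386814 235.29977322]
[278.11475419 235.61020442]
[ 77.57267834 246.04610827]
[-110.2, 6.3, 0.4] yaw 103.0 t 12.6 w 84.8 F [-0.41, -0.87, -0.37] pos [584.3, -76.8, 108.5] rot [-0.002, -0.001, 0.0]
```

View pics/w3.png

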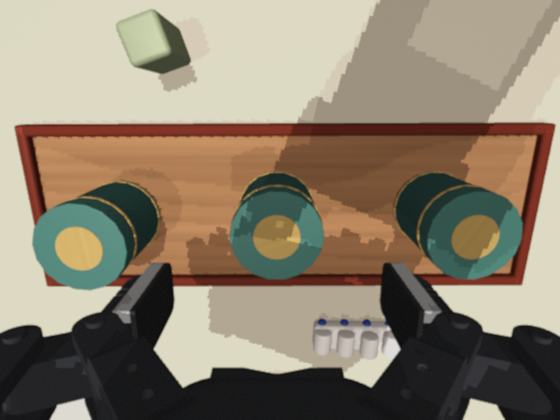

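All three tins stand; dots (475,237), (277,237) and (78,248) are within 2 px of prediction. Moving to the right tin.

```bash
python3 -m creep '[[-30,2,0,0,0,0,85],[-65,4,0,0,0,0,85],[-95,6,0,0,0,0,85],[-110.5,6.3,0,0,0,0,85],[-110.5,6.3,10,0,0,0,85],[-110.5,6.3,25,0,0,0,85],[-110.5,6.3,25,0,0,0,85],[-110.5,6.3,25,0,0,0,85]]'; python3 -c "
from h import *
plan(615.3,-182.8,22,103)"
```

```text
time_s: 13.4
tool_pos: [615.4, -181.7, 83.3]
ee_rot: [0.622, 0.783, -0.0, -0.001]
wrist_force: [0.1, -0.2, -0.6]
width: 85.3
[-1.1, -0.2, 61.3] yaw 103.1 t 13.4 w 85.3 F [0.12, -0.24, -0.6] pos [615.4, -181.7, 83.3] rot [-0.002, -0.001, 0.002]
```

```bash
python3 -m creep '[[-1,0,20,0,0,0,85],[-1,0,40,0,0,0,85],[-1,0,55,0,0,0,85],[-1,0,61,0,0,0,85],[-1,0,61,0,0,0,70],[-1,0,61,0,0,0,50],[-1,0,61,0,0,0,40],[-1,0,61,0,0,0,40],[-1,0,61,0,0,0,40],[-1,0,61,0,0,0,40]]' 50; python3 -c "
from h import *
plan(615.3,-182.8,22,103)"
```

```text
time_s: 14.4
tool_pos: [617.1, -184.4, 25.1]
ee_rot: [0.622, 0.783, 0.001, 0.001]
wrist_force: [-0.7, 0.5, 5.5]
width: 51.3
[2.0, -1.4, 3.1] yaw 103.0 t 14.4 w 51.3 F [-0.73, 0.46, 5.47] pos [617.1, -184.4, 25.1] rot [0.003, 0.001, 0.0]
```

```bash
python3 -m creep '[[0,0,-8,0,0,0,40],[0,0,-20,0,0,0,40],[0,0,-32,0,0,0,40],[0,0,-40,0,0,0,40],[0,0,-40,0,0,0,40],[0,0,-40,0,0,0,40],[0,0,-40,0,0,0,40],[0,0,-40,0,0,0,40],[0,0,-40,0,0,0,40],[0,0,-40,0,0,0,40],[0,0,-40,0,0,0,40]]'; python3 -c "
from h import *
plan(559.5,29.5,22,103)
f=[]
for i in range(3):
  p=read_camera('scene'); f.append(bot.read_state()['wrist_force'][2].round(2))
print(f); cv2.imwrite('pics/s3.png',cv2.resize(p['pixels'][180:300,170:370],None,fx=4,fy=4))"
```

```text
time_s: 15.5
tool_pos: [616.1, -184.1, 63.3]
ee_rot: [0.622, 0.783, 0.0, -0.0]
wrist_force: [0.7, -0.1, -2.0]
width: 51.7
[220.9, -7.0, 41.3] yaw 103.0 t 15.5 w 51.7 F [0.71, -0.1, -1.96] pos [616.1, -184.1, 63.3] rot [-0.0, -0.0, 0.0]
[np.float64(-2.68), np.float64(-2.53), np.float64(-1.28)]
```

View pics/s3.png

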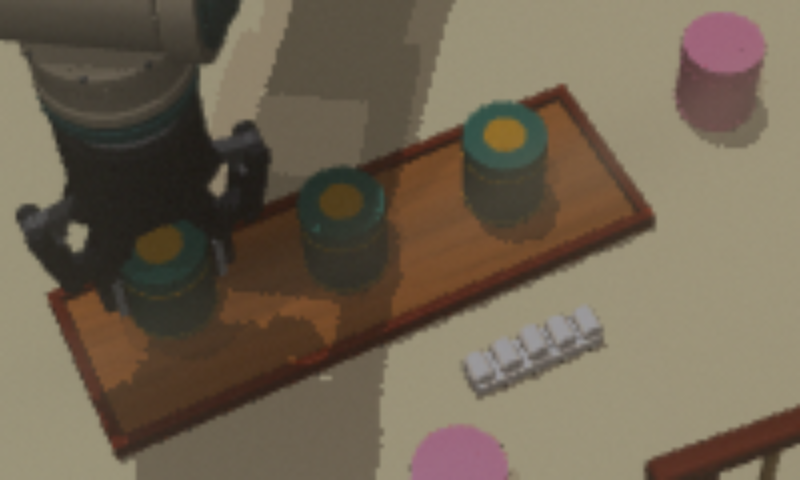

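Right tin is lifted at about 2.1 N, so it is light, and the left tin (5.3 N) is the heavy one. Putting the right tin back.

```bash
python3 -m creep '[[0,0,10,0,0,0,40],[0,0,20,0,0,0,40],[0,0,28,0,0,0,40],[0,0,33,0,0,0,40],[0,0,36,0,0,0,40],[0,0,38,0,0,0,40],[0,0,39,0,0,0,40],[0,0,39,0,0,0,40],[0,0,39,0,0,0,40]]'; python3 -m creep '[[0,0,0,0,0,0,56],[0,0,0,0,0,0,62],[0,0,0,0,0,0,75],[0,0,0,0,0,0,85],[0,0,0,0,0,0,85],[0,0,-15,0,0,0,85],[0,0,-35,0,0,0,85],[0,0,-60,0,0,0,85],[0,0,-85,0,0,0,85],[0,0,-85,0,0,0,85],[0,0,-85,0,0,0,85]]'; python3 - <<'E'
from h import *
p=read_camera("top")
for c,a in dots(p): print(c,a,ray(p,c,70).round(1))
p=read_camera("wrist"); cv2.imwrite("pics/w4.png",p["pixels"])
for X in [[559.5,29.5,70],[584,-76,70],[615,-183,70]]: print(proj(p,X))
plan(559.5,29.5,108,103)
E
```

```text
time_s: 16.55
tool_pos: [616.5, -184.3, 25.1]
ee_rot: [0.622, 0.783, 0.0, 0.0]
wrist_force: [-1.3, 0.4, 1.2]
width: 51.9
time_s: 17.65
tool_pos: [616.5, -184.3, 110.7]
ee_rot: [0.622, 0.783, 0.0, 0.001]
wrist_force: [0.3, 0.6, -0.4]
width: 84.9
[277.3, 216.1] 55 [559.3  29.1  70. ]
[265.5, 233.9] 18 [510.7  59.9  70. ]
[681.37661526 224.30899166]
[482.65539594 224.62802015]
[278.53563456 235.25949216]
[220.6, -6.6, 0.6] yaw 103.0 t 17.75 w 84.8 F [0.03, -0.42, -0.06] pos [615.6, -183.9, 108.4] rot [-0.002, -0.001, 0.0]
```

View pics/w4.png

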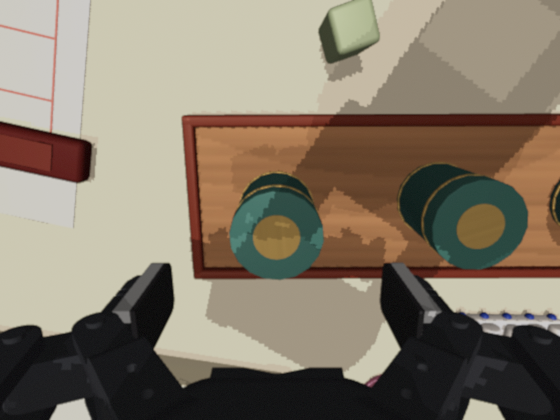

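Right tin stands (277,236), and so does the middle one (481,226). Now back to the left tin.

```bash
python3 -m creep '[[40,-1,0,0,0,0,85],[85,-2,0,0,0,0,85],[130,-4,0,0,0,0,85],[175,-5,0,0,0,0,85],[205,-6,0,0,0,0,85],[220.5,-6.6,0,0,0,0,85],[220.5,-6.6,10,0,0,0,85],[220.5,-6.6,25,0,0,0,85],[220.5,-6.6,25,0,0,0,85],[220.5,-6.6,25,0,0,0,85]]'; python3 -c "
from h import *
plan(559.5,29.5,22,103)"
```

```text
time_s: 18.75
tool_pos: [559.7, 28.0, 83.1]
ee_rot: [0.623, 0.782, -0.001, -0.001]
wrist_force: [0.0, -0.4, 0.3]
width: 85.0
[1.5, 0.3, 61.1] yaw 102.9 t 18.75 w 85.0 F [0.01, -0.43, 0.34] pos [559.7, 28.0, 83.1] rot [-0.002, -0.0, -0.001]
```

```bash
python3 -m creep '[[1,0,20,0,0,0,85],[1,0,40,0,0,0,85],[1,0,55,0,0,0,85],[1,0,61,0,0,0,85],[1,0,61,0,0,0,70],[1,0,61,0,0,0,50],[1,0,61,0,0,0,40],[1,0,61,0,0,0,40],[1,0,61,0,0,0,40],[1,0,61,0,0,0,40]]' 60; python3 -m creep '[[0,0,-8,0,0,0,40],[0,0,-20,0,0,0,40],[0,0,-35,0,0,0,40],[0,0,-50,0,0,0,40],[0,0,-65,0,0,0,40],[0,0,-80,0,0,0,40],[0,0,-95,0,0,0,40],[0,0,-110,0,0,0,40],[0,0,-125,0,0,0,40],[0,0,-140,0,0,0,40],[0,0,-155,0,0,0,40],[0,0,-162,0,0,0,40]]'; python3 -m creep '[[0,0,0,0,0,0,40],[0,0,0,0,0,0,40],[0,0,0,0,0,0,40],[0,0,0,0,0,0,40],[0,0,0,0,0,0,40],[0,0,0,0,0,0,40],[0,0,0,0,0,0,40],[0,0,0,0,0,0,40]]'; python3 - <<'E'
from h import *
p=read_camera("scene");cv2.imwrite('pics/s4.png',p['pixels'])
print(dots(p)); plan(559.5,29.5,22,103)
print(abs(bot.read_state()["joint_velocities"]).max())
p=read_camera("wrist");cv2.imwrite('pics/w5.png',p['pixels'])
E
```

```text
time_s: 19.75
tool_pos: [560.9, 29.9, 24.9]
ee_rot: [0.622, 0.783, 0.001, 0.001]
wrist_force: [0.3, -2.3, 6.0]
width: 51.7
time_s: 20.95
tool_pos: [560.4, 30.2, 187.7]
ee_rot: [0.622, 0.783, 0.001, 0.001]
wrist_force: [1.0, -0.2, -5.0]
width: 51.4
time_s: 21.75
tool_pos: [559.8, 30.2, 185.4]
ee_rot: [0.622, 0.783, 0.0, -0.0]
wrist_force: [0.0, 0.6, -5.4]
width: 51.4
[([256.4, 245.9], 1410), ([312.1, 227.4], 142), ([254.7, 229.9], 69), ([211.6, 250.0], 76), ([194.4, 257.4], 138), ([205.5, 278.8], 214), ([3.2, 307.0], 84)]
[-0.6, -0.5, 163.5] yaw 103.0 t 21.8 w 51.3 F [0.06, 0.16, -5.23] pos [559.8, 30.2, 185.5] rot [0.0, -0.0, 0.0]
0.001914332677383019
```

View pics/s4.png

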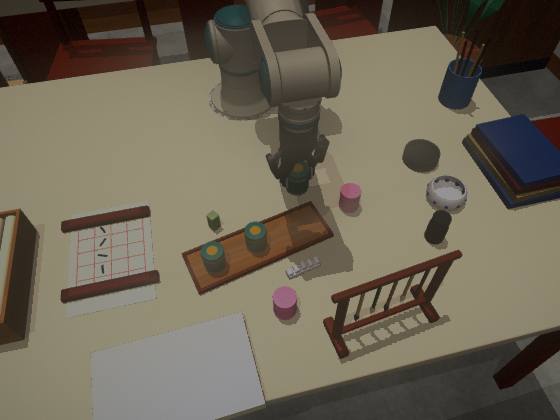

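View pics/w5.png

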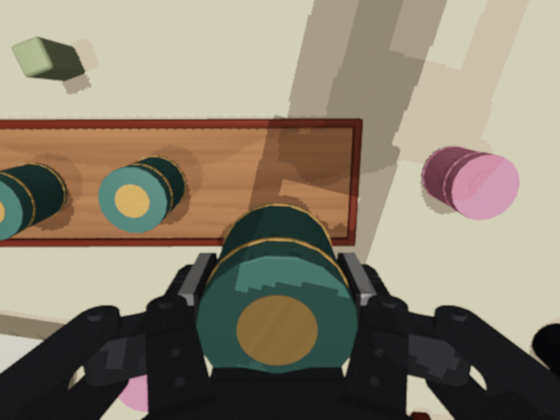

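The left tin is held upright between the pads, its dot at (277,330) in the wrist view, with its centre about 200 mm up and the arm at rest. The other two stand in the tray at (256,230) and (212,250) in the scene view. Handing in.

```bash
python3 -c "
from cell import ticket
print(ticket.sign_off())"
```

```text
the job is handed in; nothing more can be done
None
```

The left tin is the heavy one. I handed the job in with the arm holding it upright and still, its centre about 200 mm above the table.

I lifted each tin in turn, left, middle, right, and set it back standing before taking the next. The wrist force was about 5.3 N for the left tin, 2.0 N for the middle and 2.1 N for the right, with about 1 N of noise.

**Last checks:**
- **Held tin:** the load reads about 5.3 N, the finger opening is 51.4 mm, and the joints are at rest.
- **Other two tins:** both stand upright and released in the tray.
- **Bystanders:** none appears moved in the final scene picture.
- **Time:** 21.8 s of the 72 s allowed.

**Disagreements:**
- With the fingers closed on a tin, the tool stood about 3 mm above the commanded height.
- The gripped opening read 51 to 52 mm, against the 53 mm tin diameter.
- The brass-dot colour search also picked up wood patches, and in some views it missed dots that the arm or its shadow covered. I checked those by eye.

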